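# Clamp a culture flask in a microscope stage plate with its slip-clutch thumbscrew

## Robot

A 6-joint arm with a two-finger parallel gripper is mounted at the origin on the work surface. World frame = base frame: x ahead of the robot, y to its left, z up, the work surface at z = 0. Lengths are in mm, angles in rad, forces in N, time in s.
With the tool pointing down it reaches from about 300 to 775 mm from the base axis. Payload 14.6 kg.
Tool frame: the origin (TCP) lies midway between the tips of the shut fingers; the grasp point (between the pads) lies 19 mm behind it (grip_depth is the distance from the TCP to the grasp point, in mm); z points along the fingers, y is the direction in which the jaws open and shut (so a half turn about z gives the same grasp; the last joint's range is limited). The gripper opens to 94 mm and grips with 3 to 60 N. Pads are 16 mm wide; open, the fingers measure 119 mm over their backs; the gripper's body (75 mm by 177 mm) begins 78 mm behind the grasp point.
Start: joints at [-1.209, 0.3, 1.521, -0, 1.321, -0.067], TCP at [228.671, -500.199, 205.446] pointing down, gripper open.
Joint ranges: [-3.03, 3.03], [-0.79, 2.21], [0.23, 2.52], [-1.04, 4.18], [0, 3.07], [-2.55, 2.55]. Speed limits (rad/s): [2.22, 2.22, 2.57, 3.14, 3.14, 3.14].

## Interface

Orientations are given as [roll, pitch, yaw] about the fixed x, y, z axes, in that order (R = Rz(yaw) Ry(pitch) Rx(roll)).
In Python, from cell import read_state, camera, camera_info, sign_off, grip_depth gives the robot as it stands.
- The arm moves only by the tool drive_tool, never from a script. Its argument "motion" is one flat list of numbers, 4 for each row, row after row: the shift along the tool's x, y, z in mm, then the turn about the tool's z in rad. A call has 1 to 8 rows; each row shifts and turns the pose as measured when the row begins, along the tool's axes as they then stand; what a row does not reach is not made up. A row lasts 1/12 s, in which the tool goes at most 41.7 mm and 7.16 degrees, less where a joint would pass 70% of its speed; a pose out of reach is approached as far as the arm can. A call is refused whole if a number of a shift passes 41.7 or a number of a turn 0.125, either way. A call with a gripper value outside its range is refused whole. "jaw" is the closure, from 0 (fully open) to 1 (shut), set as the call begins (left out, the last holds). The fingers move at their own pace and stop on an object; "grip_force" is the grip in N (left out, the last holds). Time passes only in rows, so rows that do not move let the fingers close. It gives the time, the measured TCP pose, the force and the opening at its end, in the units of the state.
- read_state(): the state, without advancing time (a new reading comes with each control period).
- camera(name): name is "scene" or "top"; returns the picture (384x512x3 uint8, red, green, blue); there is no depth.
- camera_info(name): a dict with "fovy" (degrees; the focal length in pixels is half the picture's height over the tangent of half this angle, whatever the lens; pixels are square), "cx", "cy" (the principal point, pixels), "k1" (the pictures are not rectified: a ray, as slopes to the right and down, at radius r is drawn at 1 + k1 r^2 times it, then the intrinsics apply), "camera_from_world" (4x4, takes a point from world to camera coordinates). Camera axes: x right, y up, looking along -z (the intrinsics and any distortion apply to the point x, -y, -z); pixel columns grow to the right and rows downward; lengths in mm; the calibration is good to about 2 mm. A picture is of the moment at which its call begins. camera_info takes no time and is no camera call.
- sign_off(): hands the job in, once; it reports no verdict.
The state is a dict: "clock": time; "joints": joint angles; "qd": joint speeds; "effort": joint torques, N m; "eef_pos": TCP position; "eef_rot": TCP orientation; "wrist_force": force on the tool from outside, world axes, zero at the start; "moment": the same for the moment, N m; "finger_gap": finger opening in mm.
Only numpy, scipy, OpenCV 4.12 (cv2) and the standard library are available. Lean on these libraries where they do the work, as an engineer would, in place of code of your own. Each camera call takes 0.05 s, during which the arm holds its last target. There are 200 camera calls.

## Task

Set the culture flask with the teal cap gently on the black stage plate, between the brass jaw and the aluminium fence with its long sides along them, and let go of it. Then clamp it against the fence by turning the blue thumbscrew clockwise (seen from above) until its clutch just begins to slip: stop at that first slip, because turning on winds the pressure up and cracks the flask. Let go, leaving the flask clamped, and leave the other things on the bench where they are.

Things in the scene. Friction and masses are not known exactly. Their poses are not given: they have to be found in the camera images.
- stage: Black stage plate, 170 (x) x 260 (y) x 30 mm high on feet, fixed. Origin: centre of its underside; z up. The flask lies on its top (z = 30 mm), its x axis along the stage's x, either way round. Fence: aluminium bar 90 mm long in x, 12 mm high above the plate, locked with its clamping face somewhere from y = +27 to +33 mm. The jaw opposite closes along +y.
- stage_seat (a point): Point on the plate's top at the stage's x = 0, y = +8 mm, z = 30 mm, axes as the stage: the clamped flask's underside is centred within 3 mm of it in y. A flask set down 7 mm from it towards the jaw (-y) stands midway between jaw and fence with 4 mm to spare on each side.
- jaw: Brass jaw on the stage, 60 mm long in x, 12 mm thick, 12 mm high above the plate; origin: middle of the foot of its clamping face, which looks along the stage's +y. Starts with its face from y = -29 to -26 mm on the stage; moves about 7 mm to the fence per radian of thumbscrew, 9 to 18 mm in all. Driven by the thumbscrew only: do not push it by hand.
- screw_grip (a point): Blue thumbscrew on the stage, upright axis 92 mm from the stage's centre along its -y: a flat bar 34 mm long (point's x) x 12 mm thick (point's y, pinch across it), 34 mm tall. Site on the axis, 73 mm above the bench, 12 mm below the bar's top, 22 mm above its foot, under which lies a steel collar of radius 17 mm. White ticks on bar and collar part as the clutch slips.
- flask_center (a point): Centre of the clear culture flask with the teal cap, pink inside, loose on the bench: body 64 (x) x 44 (y) x 30 mm (z); point at the body's centre, 15 mm above its underside. Neck and cap (25 mm diameter) stick out 26 mm along +x. About 80 g. On the stage hold its 44 mm width by the upper 15 mm, so that the fingers clear jaw and fence.
- flask: The same flask; origin at the centre of its body's underside, axes as above.
- other_flask: Bystander: a like flask with a white cap, amber inside. Origin: centre of its body's underside. Leave it alone.
- reagent: Bystander: amber jar with a white lid, 44 mm diameter, 85 mm high. Origin: centre of its underside.
- dish: Bystander: covered clear dish, 90 mm diameter, 16 mm high. Origin: centre of its underside.
- cap: Same thumbscrew, origin on its axis at the foot: how it feels. Clockwise from above closes the jaw. The bar sits on a rubber bush (2 N m per rad). Running free takes 0.21 N m (0.18 at rest); once the flask meets the fence it climbs to 0.30 N m, where the clutch slips (jaw force 13 N), then 0.12 N m per rad more. 0.2 rad past first slip is safe, 0.3 cracks the flask. 1.3 to 2.8 rad in all: regrasp.
Not all that is in view belongs to the job. Leave any purple look-alike of the flask alone.

How it is judged (in metres and radians):
On the way, in this order (a step that is already met when the one before it is completed fails the run):
1. the teal-capped flask stands on the stage plate between jaw and fence, let go, not yet clamped (z of flask in the frame of stage between 0.028 and 0.033 m and horizontal distance between flask and stage_seat below 0.025 m and angle between flask's own z axis and vertical below 0.05 rad and contact force between the fingers and flask below 0.1 N and contact force between jaw and flask below 6 N), for 0.2 s.
2. the jaw clamps the flask with the clutch's slipping force (contact force between jaw and flask above 9 N and contact force between the fingers and flask below 0.1 N), for 0.2 s.
At the end, for the whole second after the job is handed in: The teal-capped flask lies flat on the stage plate, its long side square against the fence (within 0.05 rad) and its centre within 22 mm of the seat point, clamped by the jaw with 9 to 18 N (first slip gives about 13 N), at rest and released (contact force between jaw and flask between 9 and 18 N and z of flask in the frame of stage between 0.028 and 0.033 m and horizontal distance between flask and stage_seat below 0.022 m and angle between the x axis of flask and the x axis of stage, either way round below 0.05 rad and angle between flask's own z axis and vertical below 0.05 rad and linear speed of flask below 0.01 m/s); the robot touches nothing.
It fails at once if the thumbscrew was turned on past the first slip: the jaw pressed the flask with more than 18 N (contact force between jaw and flask above 18 N).
It fails at once if the jaw was pushed by hand (contact force between any of the fingers, the arm and jaw above 8 N).
It fails at once if the flask was banged down or crushed on the stage (over 70 N) (contact force between flask and stage above 70 N).
It fails at once if a bystander was moved by more than 20 mm (distance of any of other_flask, reagent, dish from where it was at the start of the episode above 0.02 m).
It also fails if it takes over 69 s, if anything falls off the work surface, if the arm or the gripper's body presses on something with over 40 N, if the wrist force passes 120 N, or if a joint passes its speed limit or range.

## Working session

There is one attempt and no reset: what is moved stays moved. The work goes in short steps, Python scripts to look and compute and a tool call to move; the robot and the scene stay as the last step left them, time stands still between calls to the robot, and variables do not carry over. Pictures are saved under pics/ and viewed, on a budget of 10 in all, crops included, one or two more only if the job needs it, and the job is handed in when it is done.

Besides the shell and the picture viewer there is one more tool, called after "Request:" as name(argument=value, ...), one argument or row to a line, values as JSON. drive_tool: Moves the arm, as the interface text tells. Its arguments: {"type":"object","properties":{"motion":{"type":"array","items":{"type":"number"}},"jaw":{"type":"number"},"grip_force":{"type":"number"}},"required":["motion"]}

```bash
mkdir -p pics; ls; python3 - <<'E'
from cell import *
import cv2,numpy as np
for n in("scene","top"):
    cv2.imwrite(f"pics/{n}0.png",cv2.resize(camera(n)[:,:,::-1],(800,600),interpolation=cv2.INTER_CUBIC)); i=camera_info(n); print(n,i)
print(read_state(),grip_depth)
E
```

```text
pics
scene {'fovy': 52.851390588253764, 'cx': 263.50535429999644, 'cy': 187.1851699444362, 'k1': -0.04960320147206151, 'camera_from_world': array([[-2.76428274e-01,  9.60993308e-01, -8.90346738e-03,
         9.63503705e+01],
       [-5.43066395e-01, -1.48555339e-01,  8.26444313e-01,
         2.60048343e+02],
       [ 7.92884796e-01,  2.33287749e-01,  5.62948067e-01,
        -1.31867184e+03],
       [ 0.00000000e+00,  0.00000000e+00,  0.00000000e+00,
         1.00000000e+00]])}
top {'fovy': 48.8903761367053, 'cx': 254.8489876756572, 'cy': 185.7872895712528, 'k1': -0.0332672409974369, 'camera_from_world': array([[-4.79902963e-02, -9.98841017e-01, -3.68171653e-03,
         7.76258632e+01],
       [ 9.74630495e-01, -4.76331767e-02,  2.18692660e-01,
        -6.04801336e+02],
       [-2.18614571e-01,  6.90681235e-03,  9.75786844e-01,
        -8.74841620e+02],
       [ 0.00000000e+00,  0.00000000e+00,  0.00000000e+00,
         1.00000000e+00]])}
{'clock': 0.1, 'joints': array([-1.20864634e+00,  3.00395117e-01,  1.52152420e+00,  3.44014780e-06,
        1.32071041e+00, -6.66039669e-02]), 'qd': array([ 0.00020413, -0.00254284, -0.00308729, -0.00036666, -0.00074116,
       -0.00079232]), 'effort': array([ 9.81428857e-04, -5.32649016e+01, -3.53285229e+01,  7.09335739e-02,
        2.35088967e-02, -6.43217754e-05]), 'eef_pos': array([ 228.56650638, -499.99256779,  204.95207535]), 'eef_rot': array([-3.14055811e+00, -7.23465093e-05,  4.28753062e-01]), 'wrist_force': array([-0.22099373, -0.50989323, -0.65568737]), 'moment': array([-0.03944832, -0.01391051,  0.02955924]), 'finger_gap': 94.19196010266784} 18.8
```

View pics/top0.png

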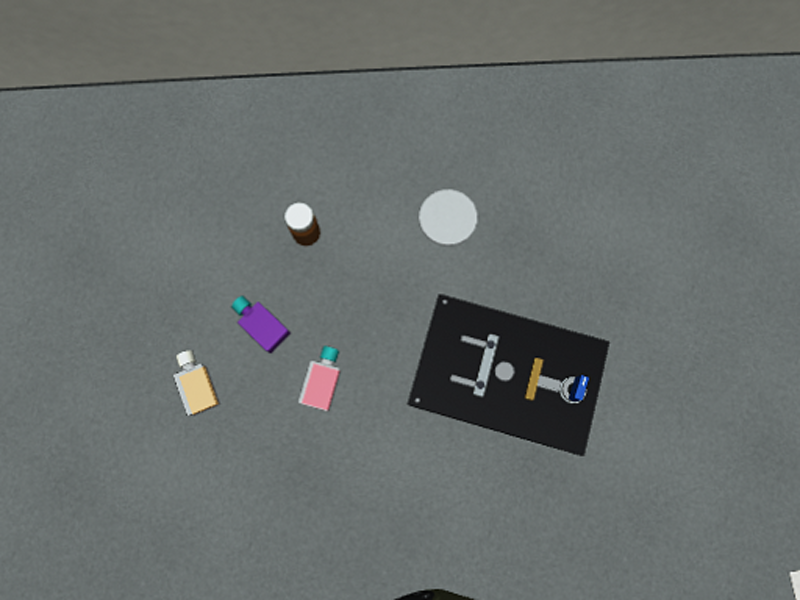

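View pics/scene0.png

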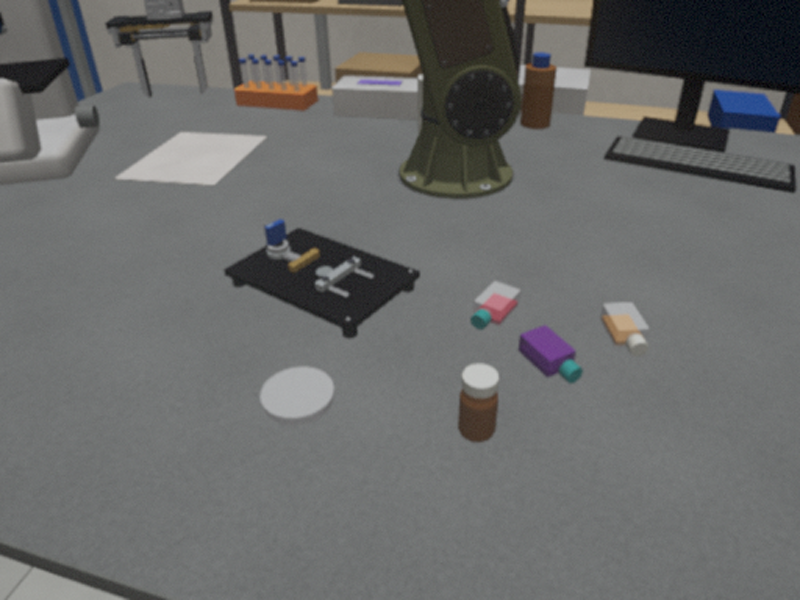

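Top view (800x600): the pink flask with teal cap is at (320,385), cap (330,354). The purple look-alike is at (262,327) and the white-capped amber flask at (195,388). Only the pink one fits the description. Stage corners are (440,295), (608,342), (583,455) and (408,404), with the blue thumbscrew at (580,388). I'll confirm with an enlarged crop and measure.

```bash
cat > h.py <<'E'
from cell import *
import cv2,numpy as np
def K(n):
    i=camera_info(n); f=192/np.tan(np.radians(i["fovy"]/2))
    return i,f
def p2w(n,uv,z):
    """raw 512x384 pixel -> world point on plane z"""
    i,f=K(n); T=i["camera_from_world"]
    d=(np.array(uv,float)-[i["cx"],i["cy"]])/f
    u=d.copy()
    for _ in range(20): u=d/(1+i["k1"]*(u@u))
    R=T[:3,:3]; c=-R.T@T[:3,3]; r=R.T@np.array([u[0],-u[1],-1])
    return c+r*(z-c[2])/r[2]
def w2p(n,p):
    i,f=K(n); q=i["camera_from_world"]@np.append(p,1)
    u=np.array([q[0],-q[1]])/-q[2]
    return u*(1+i["k1"]*(u@u))*f+[i["cx"],i["cy"]]
def blob(img,cond):
    h=cv2.cvtColor(img,cv2.COLOR_RGB2HSV).astype(int)
    m=cond(h[...,0],h[...,1],h[...,2]).astype(np.uint8)
    n,l,s,c=cv2.connectedComponentsWithStats(m)
    k=1+np.argmax(s[1:,4]); pts=np.argwhere(l==k)[:,::-1].astype(np.float32)
    return c[k],s[k],cv2.minAreaRect(pts),pts
E
python3 - <<'E'
from h import *
im=camera("top"); np.save("top0.npy",im)
a=cv2.resize(im[210:275,180:250],(560,520),interpolation=cv2.INTER_CUBIC)[:,:240*2]
b=im[210:275,325:385]
cv2.imwrite("pics/crop1.png",np.vstack([cv2.resize(im[180:295,255:395],(700,575),interpolation=cv2.INTER_CUBIC)])[:,:,::-1])
cv2.imwrite("pics/crop2.png",cv2.resize(im[185:275,105:230],(750,540),interpolation=cv2.INTER_CUBIC)[:,:,::-1])
c,s,r,p=blob(im,lambda h,s,v:((h>165)|(h<6))&(s>60)&(v>120)); print("pink",c,s,r)
for z in(15,30): print(z,[p2w("top",q,z).round(1)[:2] for q in cv2.boxPoints(r)],p2w("top",r[0],z).round(1))
c,s,r,p=blob(im,lambda h,s,v:(h>105)&(h<125)&(s>120)); print("blue",c,s,r,p2w("top",c,75))
m=(im.max(2)<45).astype(np.uint8); n,l,s,c=cv2.connectedComponentsWithStats(m)
k=[k for k in range(1,n) if s[k,4]>2000 and s[k,1]<300]; print(s[k])
p=np.argwhere(l==k[0])[:,::-1].astype(np.float32);r=cv2.minAreaRect(p);print(r)
print([p2w("top",q,30).round(1)[:2] for q in cv2.boxPoints(r)],p2w("top",r[0],30))
E
```

```text
pink [204.9956044 247.0967033] [193 233  24  29 455] ((204.9339599609375, 246.9811248779297), (17.44478988647461, 26.0985050201416), 15.945395469665527)
15 [array([460.2, 196.5]), array([516.6, 179. ]), array([503.8, 140.7]), array([447.7, 158.6])] [481.9 168.7  15. ]
30 [array([459.3, 194.3]), array([514.9, 177.1]), array([502.2, 139.4]), array([447., 157.])] [480.7 167.   30. ]
blue [369.98591549 248.34507042] [364 240  13  17 142] ((370.1499938964844, 248.05001831054688), (8.538147926330566, 17.708751678466797), 18.43494987487793) [ 456.70608919 -191.689552     75.        ]
[[ 261  189  129  103 7339]]
((326.63653564453125, 239.66989135742188), (116.48049926757812, 74.72589111328125), 15.679525375366211)
[array([446. ,  43.6]), array([608.1, -11.5]), array([ 522.1, -263.1]), array([ 365.2, -199.9])] [ 483.73544082 -107.88259475   30.        ]
```

View pics/crop1.png

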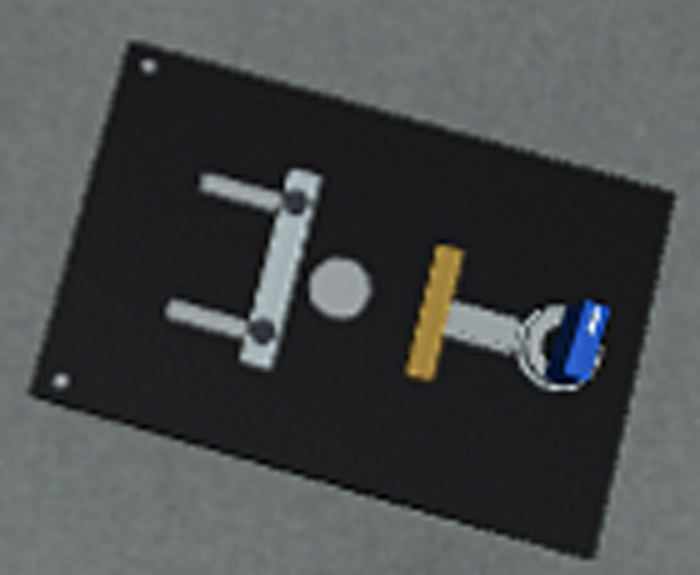

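View pics/crop2.png

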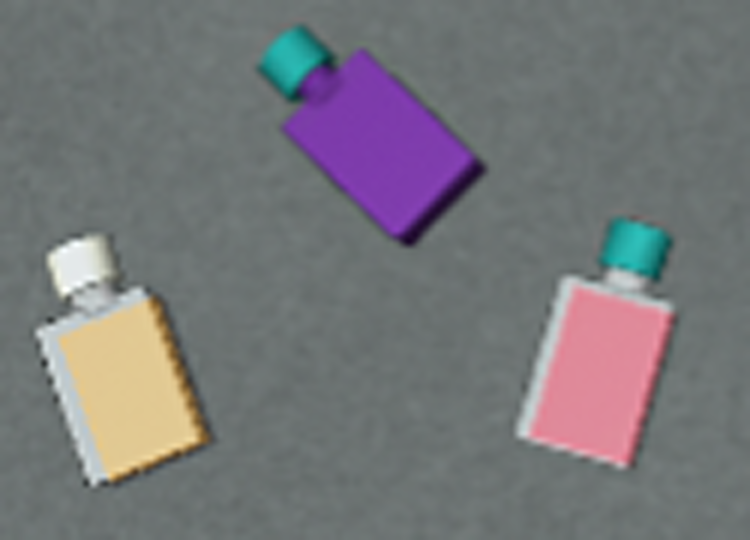

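The crop confirms the target: the pink body with teal cap at crop2 px (600,370). The purple one is the decoy. The stage, jaw, fence and blue bar are all clear in crop1.

```bash
python3 - <<'E'
from h import *
i,f=K("top");T=i["camera_from_world"];print("cam",-T[:3,:3].T@T[:3,3])
from scipy.optimize import least_squares
A=lambda x,y:(105+x/6-.42,185+y/6-.42); B=lambda x,y:(255+x/5-.4,180+y/5-.4)
def rot(t):return np.array([[np.cos(t),-np.sin(t)],[np.sin(t),np.cos(t)]])
def fit(obs,x0):
    g=lambda p:np.concatenate([w2p("top",np.append(p[:2]+rot(p[2])@np.array(l[:2]),l[2]))-uv for l,uv in obs])
    r=least_squares(g,x0,loss="soft_l1"); print(r.x.round(3),r.fun.reshape(-1,2).round(2).tolist()); return r.x
print("flask")
fit([((32,22,30),A(565,275)),((-32,22,30),A(517,437)),((-32,-22,0),A(632,467)),((32,-22,30),A(672,303)),((48,0,15),A(638,248))],[480,165,-.3])
print("stage")
s=fit([((85,130,30),B(130,42)),((85,-130,30),B(677,192)),((-85,-130,30),B(595,558)),((-85,130,30),B(30,395))],[480,-108,-.25])
R=rot(s[2])
def st(n,x,y,z): print(n,(R.T@(p2w("top",B(x,y),z)[:2]-s[:2])).round(1))
st("fence near-face top ends",322,176,42);st("f",268,370,42)
st("jaw face",437,243,42);st("jaw",406,377,42);st("screw bar top",607,305,85);st("bar",580,380,85);st("bar top centre",592,342,85)
print("axis",s[:2]+R@[0,-92],"seat",s[:2]+R@[0,8])
E
```

```text
cam [401.92998871  54.76965412 986.21035279]
flask
[ 4.82988e+02  1.69572e+02 -3.15000e-01] [[-0.19, -0.67], [-0.49, -0.18], [0.57, 0.64], [0.55, -0.21], [-0.37, 0.44]]
stage
[ 4.87104e+02 -1.06823e+02 -3.27000e-01] [[-0.17, -0.58], [0.09, -0.06], [0.26, 0.28], [-0.18, 0.23]]
fence near-face top ends [45.2 29.6]
f [-45.5  31.4]
jaw face [ 29.9 -27.5]
jaw [-31.8 -28.2]
screw bar top [ 16.6 -96.5]
bar [-17.5 -92.4]
bar top centre [ -0.5 -93.8]
axis [ 457.53356179 -193.94127568] seat [489.67583944 -99.24769624]
```

Fits agree to within 1 px: the jaw face is at y≈-28, the fence at y≈30.5, and the bar is on its axis. Next is a small planner that turns a goal pose into rows.

```bash
cat > plan.py <<'E'
from h import *
import sys
def plan(x,y,z,yaw,vmax=40,wmax=.12):
    s=read_state(); p=s["eef_pos"].copy(); c=s["eef_rot"][2]
    print("t",s["clock"].__round__(2),p.round(1),"yaw",round(c,3),"F",s["wrist_force"].round(1),"M",s["moment"].round(2),"gap",round(s["finger_gap"],1),"j6",round(s["joints"][5],2))
    g=np.array([x,y,z],float); dy=yaw-c
    n=max(1,int(np.ceil(max(np.linalg.norm(g-p)/vmax,abs(dy)/wmax)))); rows=[]
    for k in range(n):
        d=(g-p)/(n-k); cy,sy=np.cos(c),np.sin(c)
        t=np.array([d[0]*cy+d[1]*sy,d[0]*sy-d[1]*cy,-d[2]]).round(1 if n==1 else 0)
        w=round(-(yaw-c)/(n-k),3); rows.append([*t.tolist(),w])
        p=p+np.array([cy*t[0]+sy*t[1],sy*t[0]-cy*t[1],-t[2]]); c-=w
    for k in range(0,n,8): print(",".join(f"{v:g}" for r in rows[k:k+8] for v in r))
if __name__=="__main__": plan(*map(float,sys.argv[1:]))
E
python3 plan.py 483 169.6 120 2.827
```

```text
t 0.15 [ 228.6 -500.   205. ] yaw 0.429 F [ 0.4 -0.5  0. ] M [ 0.01 -0.03 -0.03] gap 94.2 j6 -0.07
25,-25,4,-0.12,28,-22,4,-0.12,31,-18,4,-0.12,33,-15,4,-0.12,34,-11,4,-0.12,35,-6,4,-0.12,36,-2,4,-0.12,36,2,4,-0.12
35,6,4,-0.12,34,11,4,-0.12,33,15,5,-0.12,31,18,4,-0.12,28,22,5,-0.12,25,25,4,-0.12,22,28,5,-0.12,19,31,4,-0.12
15,33,5,-0.12,11,34,4,-0.119,7,35,5,-0.12,2,36,4,-0.119
```

Request:
drive_tool(
  motion=[25,-25,4,-0.12,28,-22,4,-0.12,31,-18,4,-0.12,33,-15,4,-0.12,34,-11,4,-0.12,35,-6,4,-0.12,36,-2,4,-0.12,36,2,4,-0.12],
  jaw=0,
)

```text
clock: 0.82
eef_pos: [326.5, -223.8, 169.8]
eef_rot: [-3.14, -0.002, 1.417]
wrist_force: [0.4, 0.2, 0.5]
finger_gap: 94.1
```

Request:
drive_tool(
  motion=[35,6,4,-0.12,34,11,4,-0.12,33,15,5,-0.12,31,18,4,-0.12,28,22,5,-0.12,25,25,4,-0.12,22,28,5,-0.12,19,31,4,-0.12],
)

```text
clock: 1.48
eef_pos: [416.2, 63.0, 134.2]
eef_rot: [3.14, -0.0, 2.418]
wrist_force: [1.0, -1.2, -0.5]
finger_gap: 93.7
```

Request:
drive_tool(
  motion=[15,33,5,-0.12,11,34,4,-0.119,7,35,5,-0.12,2,36,4,-0.119],
)

```text
clock: 1.82
eef_pos: [457.2, 209.1, 115.2]
eef_rot: [3.14, 0.001, 2.918]
wrist_force: [0.0, -0.2, 0.2]
finger_gap: 94.1
```

```bash
python3 plan.py 483 169.6 80 2.827
```

```text
t 1.82 [457.2 209.1 115.2] yaw 2.918 F [ 0.  -0.2  0.2] M [-0.02 -0.17  0.02] gap 94.1 j6 -0.99
-17,-16,18,0.046,-18,-16,17,0.045
```

Request:
drive_tool(
  motion=[-17,-16,18,0.046,-18,-16,17,0.045,0,0,0,0],
)

```text
clock: 2.07
eef_pos: [484.0, 178.8, 77.8]
eef_rot: [3.139, 0.001, 2.847]
wrist_force: [-0.5, 0.3, 0.4]
finger_gap: 93.9
```

```bash
python3 plan.py 483 169.6 18 2.827 12
```

```text
t 2.07 [484.  178.8  77.8] yaw 2.847 F [-0.5  0.3  0.4] M [ 0.06 -0.18 -0.07] gap 93.9 j6 -1.0
-0,-2,10,0.003,-0,-1,10,0.003,-0,-2,10,0.004,-1,-1,10,0.003,-0,-2,10,0.004,-1,-1,10,0.003
```

Request:
drive_tool(
  motion=[0,-5,10,0.01,0,-4,10,0.01,0,-1,10,0.004,0,0,10,0,0,0,10,0,0,0,0,0],
)

```text
clock: 2.57
eef_pos: [480.3, 169.2, 24.3]
eef_rot: [3.139, -0.0, 2.822]
wrist_force: [-0.1, -0.3, -0.3]
finger_gap: 94.0
```

```bash
python3 plan.py 483 169.6 18 2.827 12; python3 - <<'E'
from h import *
im=camera("top"); a=cv2.resize(im[200:290,150:270],(800,600),interpolation=cv2.INTER_CUBIC)
b=camera("scene"); u=w2p("scene",[483,170,18]).astype(int);print(u)
b=cv2.resize(b[u[1]-50:u[1]+40,u[0]-60:u[0]+60],(800,600),interpolation=cv2.INTER_CUBIC)
cv2.imwrite("pics/g1.png",cv2.resize(np.hstack([a,b]),(800,300))[:,:,::-1])
E
```

```text
t 2.57 [480.3 169.2  24.3] yaw 2.822 F [-0.1 -0.3 -0.3] M [-0.   -0.14  0.01] gap 94.0 j6 -0.99
-2.4,1.2,6.3,-0.005
[318 192]
```

View pics/g1.png

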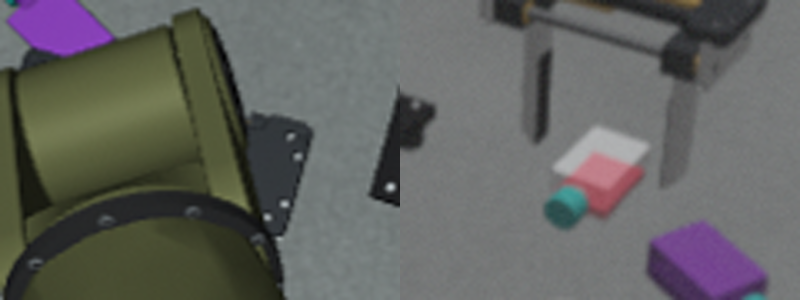

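The picture shows the open fingers straddling the pink flask, at (600,170) in the right half, with clear space on both sides. Next I lower and close.

Request:
drive_tool(
  motion=[-2.4,1.2,6.5,0,0,0,0,0],
)

```text
clock: 2.83
eef_pos: [484.6, 170.3, 19.9]
eef_rot: [3.137, 0.003, 2.823]
wrist_force: [-0.5, -0.4, -0.4]
finger_gap: 93.8
```

Request:
drive_tool(
  motion=[0,0,0,0,0,0,0,0,0,0,0,0,0,0,0,0,0,0,0,0,0,0,0,0],
  jaw=1,
  grip_force=12,
)

```text
clock: 3.33
eef_pos: [485.5, 170.6, 21.0]
eef_rot: [3.136, 0.004, 2.823]
wrist_force: [-0.2, -0.7, -0.8]
finger_gap: 57.4
```

Request:
drive_tool(
  motion=[0,0,3,0,0,0,0,0,0,0,0,0,0,0,0,0,0,0,0,0],
)

```text
clock: 3.75
eef_pos: [485.6, 170.6, 17.9]
eef_rot: [3.136, 0.005, 2.823]
wrist_force: [-0.6, -0.4, 0.3]
finger_gap: 43.8
```

```bash
python3 plan.py 485 170 90 2.823 
```

```text
t 3.75 [485.6 170.6  17.9] yaw 2.823 F [-0.6 -0.4  0.3] M [ 0.01 -0.1   0.1 ] gap 43.8 j6 -0.99
0,-0,-36,0,0,-1,-36,0
```

Request:
drive_tool(
  motion=[0,0,-15,0,0,0,-30,0,0,0,-30,0,0,0,-10,0,0,0,0,0],
)

```text
clock: 4.17
eef_pos: [483.6, 169.9, 104.0]
eef_rot: [3.138, 0.001, 2.823]
wrist_force: [0.5, -0.9, -0.8]
finger_gap: 43.6
```

```bash
python3 plan.py 487.5 -105.7 100 2.815 28
```

```text
t 4.17 [483.6 169.9 104. ] yaw 2.823 F [ 0.5 -0.9 -0.8] M [ 0.08 -0.11 -0.01] gap 43.6 j6 -0.99
-9,-26,0,0.001,-9,-26,0,0.001,-9,-26,0,0.001,-9,-26,1,0.001,-9,-26,0,0.001,-9,-26,1,0.001,-9,-26,0,0,-9,-26,1,0.001
-10,-26,0,0,-9,-26,1,0.001
```

Request:
drive_tool(
  motion=[-9,-26,0,0.001,-9,-26,0,0.001,-9,-26,0,0.001,-9,-26,1,0.001,-9,-26,0,0.001,-9,-26,1,0.001,-9,-26,0,0,-9,-26,1,0.001],
)

```text
clock: 4.83
eef_pos: [483.0, -54.9, 90.0]
eef_rot: [3.139, -0.007, 2.823]
wrist_force: [0.9, -0.0, -0.2]
finger_gap: 44.0
```

Request:
drive_tool(
  motion=[-7,-18,0,0,-4,-10,0,0,0,0,0,0,0,0,0,0],
)

```text
clock: 5.17
eef_pos: [481.9, -90.5, 83.5]
eef_rot: [3.14, -0.014, 2.817]
wrist_force: [-0.1, 0.5, -0.2]
finger_gap: 44.0
```

```bash
python3 plan.py 487.5 -105.7 80 2.815 10
```

```text
t 5.17 [481.9 -90.5  83.5] yaw 2.817 F [-0.1  0.5 -0.2] M [ 0.06 -0.13 -0.  ] gap 44.0 j6 -1.51
-5,-6,2,0.001,-5,-7,2,0.001
```

Request:
drive_tool(
  motion=[-6,-7,0,0.001,-5,-7,0,0.001,0,0,0,0,0,0,0,0],
)

```text
clock: 5.5
eef_pos: [488.0, -106.5, 81.4]
eef_rot: [3.14, -0.016, 2.818]
wrist_force: [0.1, -0.4, -0.3]
finger_gap: 43.7
```

```bash
python3 plan.py 487.5 -105.7 80 2.815 10; python3 - <<'E'
from h import *
b=camera("scene"); u=w2p("scene",[487,-107,30]).astype(int);print(u)
b=b[u[1]-55:u[1]+50,u[0]-70:u[0]+70]
cv2.imwrite("pics/g2.png",cv2.resize(b,(800,600),interpolation=cv2.INTER_CUBIC)[:,:,::-1])
E
```

```text
t 5.5 [ 488.  -106.5   81.4] yaw 2.818 F [ 0.1 -0.4 -0.3] M [ 0.05 -0.13 -0.05] gap 43.7 j6 -1.54
0.8,0.5,1.4,0.003
[205 172]
```

View pics/g2.png

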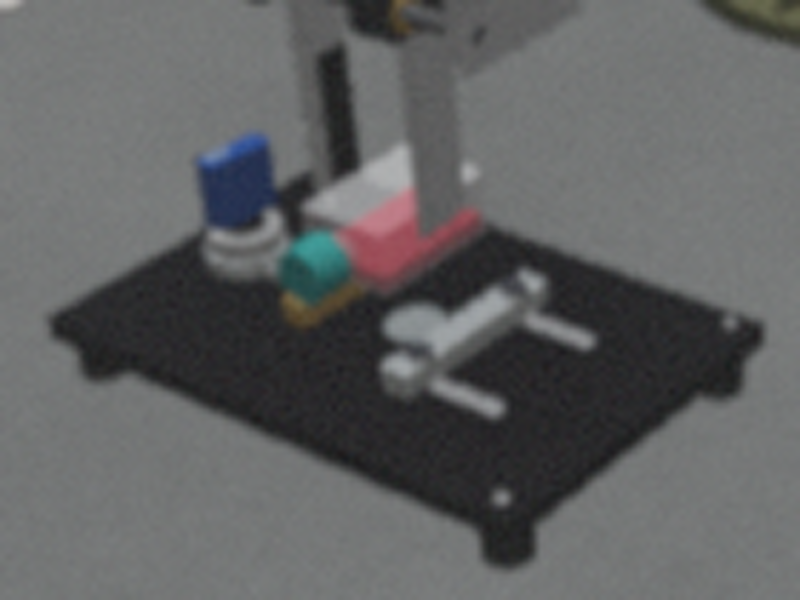

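```bash
python3 - <<'E'
from h import *
c,s=np.cos(-.327),np.sin(-.327);R=np.array([[c,-s],[s,c]])
for n,l in dict(cornerNear=(85,130,30),right=(-85,130,30),left=(85,-130,30),fenceTop_neckend=(45,30.5,42),fenceTop_far=(-45,30.5,42),barTop=(0,-92,85)).items():
    p=R@np.array(l[:2])+[487.1,-106.8]
    print(n,((w2p("scene",[*p,l[2]])+.4-[205-70,172-55])*5.714).round(0))
E
```

```text
cornerNear [514. 523.]
right [770. 321.]
left [ 47. 316.]
fenceTop_neckend [385. 365.]
fenceTop_far [526. 270.]
barTop [235. 148.]
```

Request:
drive_tool(
  motion=[0.8,0.5,6,0.003,0,0,7,0,0,0,6,0,0,0,4,0,0,0,0,0,0,0,0,0],
)

```text
clock: 6.05
eef_pos: [486.7, -104.1, 55.6]
eef_rot: [3.14, -0.017, 2.816]
wrist_force: [0.7, -1.2, 0.4]
finger_gap: 43.5
```

```bash
python3 plan.py 487.5 -105.7 50 2.815 10
```

```text
t 6.05 [ 486.7 -104.1   55.6] yaw 2.816 F [ 0.7 -1.2  0.4] M [ 0.04 -0.13 -0.04] gap 43.5 j6 -1.53
-1.3,-1.3,5.6,0.001
```

Request:
drive_tool(
  motion=[-0.8,-1.5,3,0,0,0,2,0,0,0,0,0,0,0,0,0],
)

```text
clock: 6.38
eef_pos: [487.1, -106.0, 50.2]
eef_rot: [3.14, -0.016, 2.816]
wrist_force: [-0.6, -0.4, -0.9]
finger_gap: 44.0
```

Request:
drive_tool(
  motion=[0,0,1,0,0,0,0,0,0,0,0,0],
)

```text
clock: 6.63
eef_pos: [487.2, -106.1, 49.4]
eef_rot: [3.14, -0.016, 2.816]
wrist_force: [-0.0, -0.2, -0.8]
finger_gap: 44.0
```

Request:
drive_tool(
  motion=[0,0,1,0,0,0,0,0,0,0,0,0],
)

```text
clock: 6.88
eef_pos: [487.4, -106.1, 48.6]
eef_rot: [3.14, -0.015, 2.816]
wrist_force: [-0.2, 0.6, -1.1]
finger_gap: 43.9
```

Request:
drive_tool(
  motion=[0,0,1,0,0,0,0,0,0,0,0,0],
)

```text
clock: 7.13
eef_pos: [487.4, -106.1, 47.9]
eef_rot: [3.14, -0.015, 2.816]
wrist_force: [0.1, 0.4, -0.3]
finger_gap: 43.5
```

Request:
drive_tool(
  motion=[0,0,0.8,0,0,0,0,0,0,0,0,0],
)

```text
clock: 7.38
eef_pos: [487.7, -106.2, 47.8]
eef_rot: [3.14, -0.014, 2.816]
wrist_force: [-0.1, -0.4, -0.9]
finger_gap: 43.8
```

Request:
drive_tool(
  motion=[0,0,0,0,0,0,0,0,0,0,0,0],
)

```text
clock: 7.63
eef_pos: [487.7, -106.2, 47.6]
eef_rot: [3.14, -0.014, 2.816]
wrist_force: [-1.6, -0.6, 1.6]
finger_gap: 43.9
```

Request:
drive_tool(
  motion=[0,0,0,0,0,0,0,0,0,0,0,0,0,0,0,0],
  jaw=0.44,
)

```text
clock: 7.97
eef_pos: [487.7, -106.2, 47.5]
eef_rot: [3.14, -0.014, 2.816]
wrist_force: [-0.4, 0.1, 0.9]
finger_gap: 52.7
```

Request:
drive_tool(
  motion=[0,0,-1,0,0,0,-3,0,0,0,-8,0,0,0,-15,0,0,0,-30,0,0,0,-30,0],
)

```text
clock: 8.47
eef_pos: [486.1, -105.9, 133.8]
eef_rot: [3.141, -0.025, 2.816]
wrist_force: [-0.3, 0.5, -0.4]
finger_gap: 52.7
```

```bash
python3 plan.py 457.5 -193.9 130 2.695 30; python3 - <<'E'
from h import *
b=camera("scene"); u=w2p("scene",[487,-107,30]).astype(int)
b=b[u[1]-55:u[1]+50,u[0]-70:u[0]+70]
cv2.imwrite("pics/g3.png",cv2.resize(b,(800,600),interpolation=cv2.INTER_CUBIC)[:,:,::-1])
E
```

```text
t 8.47 [ 486.1 -105.9  133.8] yaw 2.816 F [-0.3  0.5 -0.4] M [ 0.05 -0.14  0.04] gap 52.7 j6 -1.54
-0,-23,1,0.03,-1,-23,1,0.03,-2,-23,1,0.031,-2,-23,1,0.03
```

View pics/g3.png

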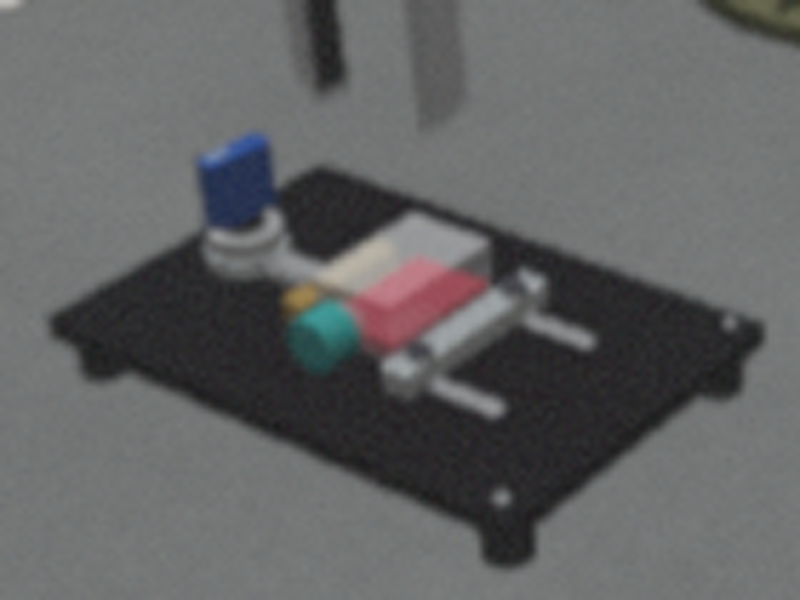

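The flask stands flat and released between the jaw (310,295) and fence (465,325), clear of both. Now to the thumbscrew.

Request:
drive_tool(
  motion=[0,-23,0,0.03,-1,-23,0,0.03,-2,-23,0,0.031,-2,-15,0,0.02,0,0,0,0,0,0,0,0],
)

```text
clock: 9.02
eef_pos: [464.1, -190.1, 147.5]
eef_rot: [3.141, -0.005, 2.702]
wrist_force: [0.6, -1.1, -0.6]
finger_gap: 52.7
```

```bash
python3 plan.py 457.5 -193.9 110 2.70 30; python3 - <<'E'
from h import *
b=camera("scene"); u=w2p("scene",[457,-194,75]).astype(int);print(u)
b=b[u[1]-40:u[1]+35,u[0]-50:u[0]+50]
cv2.imwrite("pics/g4.png",cv2.resize(b,(800,600),interpolation=cv2.INTER_CUBIC)[:,:,::-1])
E
```

```text
t 9.02 [ 464.1 -190.1  147.5] yaw 2.702 F [ 0.6 -1.1 -0.6] M [ 0.   -0.12  0.  ] gap 52.7 j6 -1.59
2,-3,19,0.001,2,-3,18,0.001
[176 145]
```

View pics/g4.png

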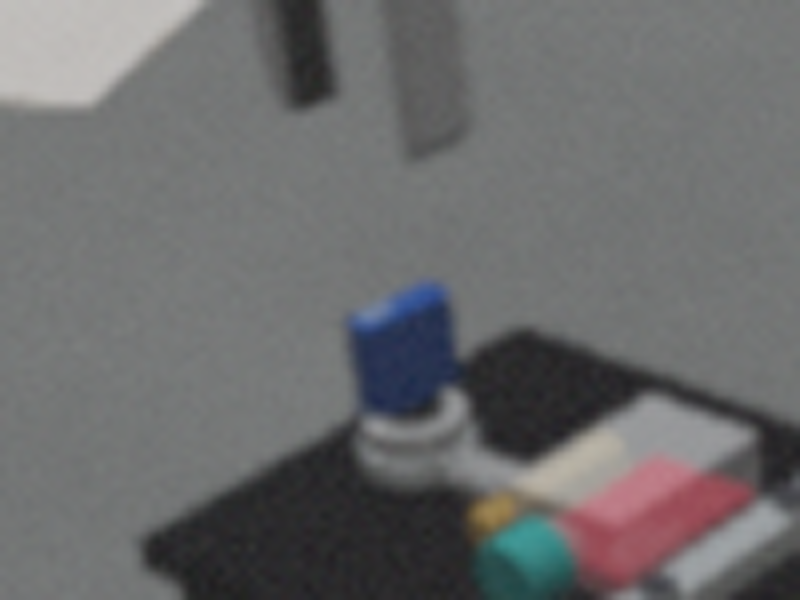

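Blue bar top at (400,305), below the open fingers. I'll work out its yaw and axis from this view.

```bash
python3 - <<'E'
from h import *
q=lambda x,y:p2w("scene",(126+x/8-.44,105+y/8-.44),85)[:2]
a,b,c,d=q(360,332),q(453,295),q(348,318),q(437,283)
for p,r in((a,b),(c,d)): v=r-p;print(p.round(1),r.round(1),np.hypot(*v).round(1),np.arctan2(*(-v)[::-1]).round(3))
print("centre",(a+b+c+d)/4)
E
```

```text
[ 477.8 -197.7] [ 448.3 -180.9] 34.0 -0.518
[ 470.5 -205.6] [ 442.2 -189.4] 32.6 -0.519
centre [ 459.66853944 -193.39222563]
```

Request:
drive_tool(
  motion=[2,-3,19,0.001,2,-3,18,0.001,0,0,0,0,0,0,0,0],
)

```text
clock: 9.4
eef_pos: [459.3, -191.0, 111.0]
eef_rot: [3.141, -0.003, 2.705]
wrist_force: [-0.4, 0.2, 0.3]
finger_gap: 52.2
```

```bash
python3 plan.py 457.5 -194 60 2.70 12
```

```text
t 9.4 [ 459.3 -191.   111. ] yaw 2.705 F [-0.4  0.2  0.3] M [ 0.04 -0.19 -0.  ] gap 52.2 j6 -1.6
0,-1,10,0.001,0,-1,10,0.001,0,-0,10,0.001,0,-1,11,0.001,0,-0,10,0.001
```

Request:
drive_tool(
  motion=[0,-2,10,0.03,0,-1,10,0.02,0,0,10,0.005,0,0,8,0,0,0,3,0,0,0,0,0,0,0,0,0],
)

```text
clock: 9.98
eef_pos: [460.4, -191.9, 70.5]
eef_rot: [3.141, 0.0, 2.653]
wrist_force: [-0.5, 0.8, 0.2]
finger_gap: 52.4
```

```bash
python3 plan.py 458 -194 60 2.65 12
```

```text
t 9.98 [ 460.4 -191.9   70.5] yaw 2.653 F [-0.5  0.8  0.2] M [ 0.06 -0.15 -0.06] gap 52.4 j6 -1.55
1.1,-3,10.5,0.003
```

Request:
drive_tool(
  motion=[1,-3,6,0,0,0,4,0,0,0,0,0,0,0,0,0],
)

```text
clock: 10.32
eef_pos: [458.3, -194.6, 60.3]
eef_rot: [3.141, 0.002, 2.654]
wrist_force: [0.6, 0.2, -0.1]
finger_gap: 52.5
```

```bash
python3 plan.py 458 -194 60 2.65 12
```

```text
t 10.32 [ 458.3 -194.6   60.3] yaw 2.654 F [ 0.6  0.2 -0.1] M [ 0.05 -0.16  0.04] gap 52.5 j6 -1.56
0.5,0.4,0.3,0.004
```

Request:
drive_tool(
  motion=[0.5,0.4,0,0,0,0,0,0,0,0,0,0,0,0,0,0,0,0,0,0,0,0,0,0,0,0,0,0,0,0,0,0],
  jaw=1,
  grip_force=15,
)

```text
clock: 10.98
eef_pos: [458.0, -194.6, 61.0]
eef_rot: [-3.141, 0.002, 2.654]
wrist_force: [0.2, -0.4, -0.7]
finger_gap: 12.1
```

Request:
drive_tool(
  motion=[0,0,0,0,0,0,0,0,0,0,0,0,0,0,0,0],
  grip_force=45,
)

```text
clock: 11.32
eef_pos: [458.0, -194.5, 60.9]
eef_rot: [-3.141, 0.002, 2.654]
wrist_force: [-0.9, -0.8, -0.2]
finger_gap: 11.4
```

```bash
python3 plan.py 458 -194 60 2.65 12
```

```text
t 11.32 [ 458.  -194.5   60.9] yaw 2.654 F [-0.9 -0.8 -0.2] M [-0.11  0.01  0.14] gap 11.4 j6 -1.56
0.2,0.5,0.9,0.004
```

Request:
drive_tool(
  motion=[0,0,0,0.05,0,0,0,0.05,0,0,0,0.05,0,0,0,0.05,0,0,0,0.05,0,0,0,0.05,0,0,0,0,0,0,0,0],
)

```text
clock: 11.98
eef_pos: [457.8, -194.8, 61.0]
eef_rot: [-3.141, 0.003, 2.343]
wrist_force: [-0.9, -0.6, -0.3]
finger_gap: 11.6
```

```bash
cat > m.py <<'E'
from h import *
import sys
M=[];F=[]
for k in range(int(sys.argv[1])):
    s=read_state(); M.append(s["moment"]);F.append(s["wrist_force"]); im=camera("scene")
s=read_state(); M=np.array(M)
print("t",round(s["clock"],2),s["eef_pos"].round(1),"rpy",s["eef_rot"].round(3),"Mz",M[:,2].mean().round(3),"+-",(M[:,2].std()/len(M)**.5).round(3),M[:,2].round(2),"F",np.mean(F,0).round(1),"gap",round(s["finger_gap"],1),"j6",round(s["joints"][5],2))
np.save("last.npy",im)
E
python3 m.py 5
```

```text
t 12.23 [ 457.8 -194.7   60.9] rpy [-3.141e+00  3.000e-03  2.343e+00] Mz 0.215 +- 0.004 [0.22 0.23 0.21 0.21 0.2 ] F [-0.2 -0.   0.1] gap 11.9 j6 -1.25
```

Request:
drive_tool(
  motion=[0,0,0,0.07,0,0,0,0.07,0,0,0,0.07,0,0,0,0.07,0,0,0,0.07,0,0,0,0.07,0,0,0,0.03,0,0,0,0],
)

```text
clock: 12.9
eef_pos: [457.5, -195.0, 61.0]
eef_rot: [-3.141, 0.003, 1.876]
wrist_force: [-0.7, -0.4, 0.4]
finger_gap: 11.8
```

```bash
python3 m.py 5
```

```text
t 13.15 [ 457.5 -195.    60.9] rpy [-3.141e+00  3.000e-03  1.878e+00] Mz 0.2 +- 0.016 [0.24 0.2  0.17 0.24 0.16] F [-0.9 -0.5  0.1] gap 11.7 j6 -0.78
```

Request:
drive_tool(
  motion=[0,0,0,0.06,0,0,0,0.06,0,0,0,0.06,0,0,0,0.06,0,0,0,0.06,0,0,0,0.03,0,0,0,0,0,0,0,0],
)

```text
clock: 13.82
eef_pos: [457.2, -195.1, 60.9]
eef_rot: [-3.141, 0.003, 1.54]
wrist_force: [-0.2, -1.1, -0.1]
finger_gap: 11.7
```

```bash
python3 m.py 6; python3 - <<'E'
from h import *
im=camera("top"); np.save("top1.npy",im)
c,s=np.cos(-.327),np.sin(-.327);R=np.array([[c,-s],[s,c]])
b=np.load("last.npy");a=cv2.resize(b[125:215,145:245],(800,600),interpolation=cv2.INTER_CUBIC)
cv2.imwrite("pics/g5.png",a[:,:,::-1])
E
```

```text
t 14.12 [ 457.2 -195.1   60.9] rpy [-3.141e+00  3.000e-03  1.539e+00] Mz 0.185 +- 0.008 [0.19 0.15 0.17 0.2  0.21 0.2 ] F [-0.5 -0.6  0.2] gap 11.7 j6 -0.44
```

View pics/g5.png

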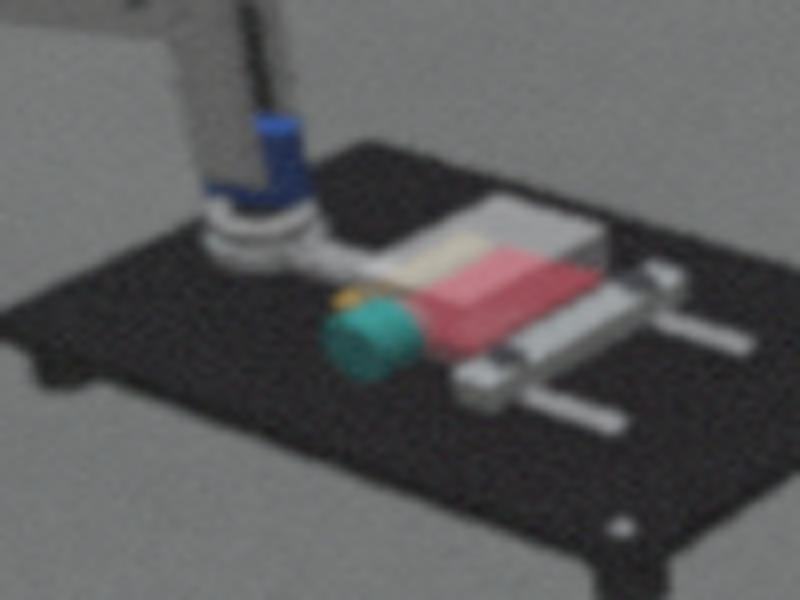

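Jaw now seems to touch the flask, which is about 7 mm from the fence. I'll continue in smaller steps and watch Mz.

Request:
drive_tool(
  motion=[0,0,0,0.05,0,0,0,0.05,0,0,0,0.05,0,0,0,0.03,0,0,0,0,0,0,0,0],
)

```text
clock: 14.67
eef_pos: [457.0, -195.1, 60.9]
eef_rot: [-3.141, 0.003, 1.354]
wrist_force: [-0.6, -0.7, 0.5]
finger_gap: 12.0
```

```bash
python3 m.py 6
```

```text
t 14.97 [ 457.  -195.1   60.9] rpy [-3.142e+00  3.000e-03  1.353e+00] Mz 0.195 +- 0.011 [0.22 0.17 0.18 0.2  0.16 0.24] F [-0.8 -0.7  0.1] gap 11.6 j6 -0.26
```

Request:
drive_tool(
  motion=[0,0,0,0.04,0,0,0,0.04,0,0,0,0.02,0,0,0,0,0,0,0,0],
)

```text
clock: 15.38
eef_pos: [456.9, -195.1, 61.0]
eef_rot: [3.142, 0.003, 1.251]
wrist_force: [-1.3, -0.1, -0.2]
finger_gap: 11.5
```

```bash
python3 m.py 6
```

```text
t 15.68 [ 456.9 -195.1   60.9] rpy [-3.142e+00  3.000e-03  1.251e+00] Mz 0.193 +- 0.007 [0.17 0.18 0.2  0.19 0.2  0.22] F [-0.9 -0.4  0.4] gap 12.0 j6 -0.15
```

Request:
drive_tool(
  motion=[0,0,0,0.04,0,0,0,0.03,0,0,0,0,0,0,0,0],
)

```text
clock: 16.02
eef_pos: [456.9, -195.1, 61.0]
eef_rot: [3.142, 0.003, 1.18]
wrist_force: [-0.6, 0.2, 0.6]
finger_gap: 11.4
```

```bash
python3 m.py 6
```

```text
t 16.32 [ 456.9 -195.1   61. ] rpy [3.141e+00 3.000e-03 1.179e+00] Mz 0.193 +- 0.01 [0.19 0.2  0.24 0.19 0.17 0.17] F [-0.7 -0.7  0.5] gap 11.5 j6 -0.08
```

Turned 1.475 rad and still free. I'll go on.

Request:
drive_tool(
  motion=[0,0,0,0.04,0,0,0,0.04,0,0,0,0,0,0,0,0],
)

```text
clock: 16.65
eef_pos: [456.8, -195.0, 60.9]
eef_rot: [3.142, 0.003, 1.099]
wrist_force: [-0.7, -0.4, 0.9]
finger_gap: 11.5
```

```bash
python3 m.py 6
```

```text
t 16.95 [ 456.8 -195.1   60.9] rpy [3.142e+00 3.000e-03 1.098e+00] Mz 0.2 +- 0.012 [0.16 0.23 0.23 0.23 0.16 0.2 ] F [-1.  -0.9  0.8] gap 12.0 j6 -0.0
```

Request:
drive_tool(
  motion=[0,0,0,0.04,0,0,0,0.04,0,0,0,0,0,0,0,0],
)

```text
clock: 17.28
eef_pos: [456.7, -195.0, 60.9]
eef_rot: [3.142, 0.003, 1.017]
wrist_force: [-1.9, 0.3, 0.8]
finger_gap: 11.2
```

```bash
python3 m.py 6
```

```text
t 17.58 [ 456.7 -195.1   61. ] rpy [3.141e+00 3.000e-03 1.016e+00] Mz 0.197 +- 0.01 [0.23 0.22 0.19 0.2  0.17 0.17] F [-1.1 -0.4  0.6] gap 11.7 j6 0.08
```

Request:
drive_tool(
  motion=[0,0,0,0.04,0,0,0,0.04,0,0,0,0,0,0,0,0],
)

```text
clock: 17.92
eef_pos: [456.6, -195.0, 60.9]
eef_rot: [3.141, 0.003, 0.936]
wrist_force: [-1.3, -0.9, 0.3]
finger_gap: 11.3
```

```bash
python3 m.py 6
```

```text
t 18.22 [ 456.7 -195.    60.9] rpy [3.141e+00 3.000e-03 9.350e-01] Mz 0.206 +- 0.014 [0.16 0.2  0.27 0.18 0.2  0.23] F [-1.3 -0.8  0.5] gap 11.7 j6 0.16
```

Turned 1.72 rad.

Request:
drive_tool(
  motion=[0,0,0,0.04,0,0,0,0.03,0,0,0,0,0,0,0,0],
)

```text
clock: 18.55
eef_pos: [456.6, -194.9, 60.9]
eef_rot: [3.141, 0.003, 0.865]
wrist_force: [-0.6, 0.4, 0.6]
finger_gap: 11.9
```

```bash
python3 m.py 7
```

```text
t 18.9 [ 456.6 -195.    61. ] rpy [3.141e+00 3.000e-03 8.640e-01] Mz 0.206 +- 0.011 [0.23 0.21 0.17 0.2  0.22 0.25 0.16] F [-1.  -0.4  0.6] gap 11.6 j6 0.23
```

Request:
drive_tool(
  motion=[0,0,0,0.04,0,0,0,0.03,0,0,0,0,0,0,0,0],
)

```text
clock: 19.23
eef_pos: [456.5, -194.9, 60.9]
eef_rot: [3.141, 0.003, 0.793]
wrist_force: [-1.4, -0.9, 0.7]
finger_gap: 11.7
```

```bash
python3 m.py 7
```

```text
t 19.58 [ 456.5 -194.9   60.9] rpy [3.141e+00 3.000e-03 7.920e-01] Mz 0.211 +- 0.011 [0.22 0.16 0.18 0.24 0.24 0.24 0.19] F [-1.3 -0.4  1. ] gap 11.9 j6 0.31
```

Request:
drive_tool(
  motion=[0,0,0,0.04,0,0,0,0.02,0,0,0,0,0,0,0,0],
)

```text
clock: 19.92
eef_pos: [456.5, -194.9, 61.0]
eef_rot: [3.141, 0.003, 0.731]
wrist_force: [-0.7, -0.9, 0.8]
finger_gap: 11.4
```

```bash
python3 m.py 8
```

```text
t 20.32 [ 456.5 -194.9   60.9] rpy [3.141e+00 3.000e-03 7.310e-01] Mz 0.203 +- 0.01 [0.19 0.24 0.16 0.21 0.22 0.2  0.23 0.17] F [-1.1 -0.5  1. ] gap 11.7 j6 0.37
```

Request:
drive_tool(
  motion=[0,0,0,0.04,0,0,0,0.03,0,0,0,0,0,0,0,0],
)

```text
clock: 20.65
eef_pos: [456.4, -194.8, 60.9]
eef_rot: [3.141, 0.003, 0.659]
wrist_force: [-0.8, -0.3, 1.0]
finger_gap: 11.9
```

```bash
python3 m.py 8;  python3 - <<'E'
from h import *
b=np.load("last.npy");a=cv2.resize(b[145:205,180:240],(600,600),interpolation=cv2.INTER_CUBIC)
cv2.imwrite("pics/g6.png",a[:,:,::-1])
E
```

```text
t 21.05 [ 456.4 -194.8   60.9] rpy [3.141e+00 3.000e-03 6.590e-01] Mz 0.2 +- 0.003 [0.19 0.19 0.2  0.2  0.2  0.22 0.21 0.2 ] F [-1.3 -0.6  0.8] gap 11.9 j6 0.44
```

View pics/g6.png

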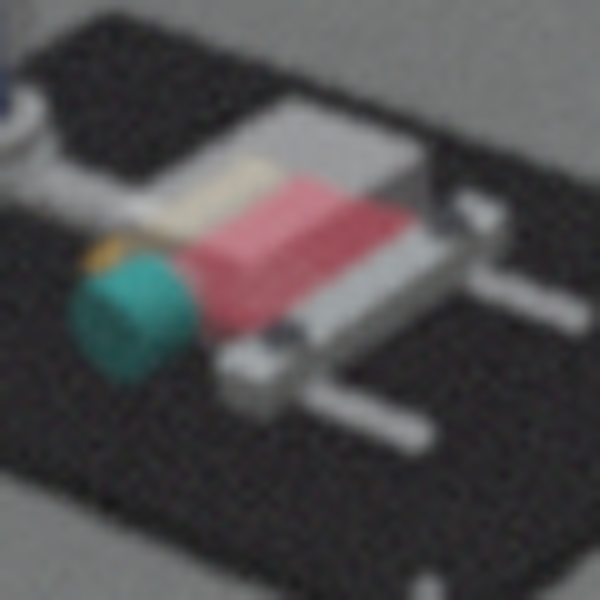

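The flask (300,240) is now almost at the fence. I'll keep the steps small.

Request:
drive_tool(
  motion=[0,0,0,0.03,0,0,0,0.02,0,0,0,0,0,0,0,0],
)

```text
clock: 21.38
eef_pos: [456.4, -194.8, 60.9]
eef_rot: [3.141, 0.003, 0.608]
wrist_force: [-1.0, -0.8, 1.9]
finger_gap: 11.8
```

```bash
python3 m.py 8
```

```text
t 21.78 [ 456.4 -194.8   60.9] rpy [3.141e+00 3.000e-03 6.070e-01] Mz 0.222 +- 0.011 [0.26 0.19 0.24 0.21 0.22 0.16 0.24 0.25] F [-1.  -0.3  1.3] gap 11.8 j6 0.49
```

Request:
drive_tool(
  motion=[0,0,0,0.03,0,0,0,0.02,0,0,0,0,0,0,0,0],
)

```text
clock: 22.12
eef_pos: [456.4, -194.8, 60.9]
eef_rot: [3.141, 0.003, 0.556]
wrist_force: [-1.7, -0.6, 1.2]
finger_gap: 11.2
```

```bash
python3 m.py 8
```

```text
t 22.52 [ 456.4 -194.8   60.9] rpy [3.141e+00 3.000e-03 5.550e-01] Mz 0.227 +- 0.016 [0.31 0.19 0.17 0.22 0.23 0.19 0.29 0.21] F [-1.5 -0.5  1. ] gap 11.9 j6 0.54
```

Request:
drive_tool(
  motion=[0,0,0,0.03,0,0,0,0.01,0,0,0,0,0,0,0,0],
)

```text
clock: 22.85
eef_pos: [456.4, -194.7, 60.9]
eef_rot: [3.141, 0.003, 0.515]
wrist_force: [-1.2, -0.4, 1.7]
finger_gap: 11.6
```

```bash
python3 m.py 10
```

```text
t 23.35 [ 456.4 -194.7   60.9] rpy [3.141e+00 3.000e-03 5.150e-01] Mz 0.286 +- 0.011 [0.33 0.33 0.25 0.28 0.31 0.33 0.24 0.26 0.26 0.26] F [-1.4 -0.5  1. ] gap 11.9 j6 0.58
```

Request:
drive_tool(
  motion=[0,0,0,0.03,0,0,0,0,0,0,0,0],
)

```text
clock: 23.6
eef_pos: [456.3, -194.7, 60.9]
eef_rot: [3.141, 0.003, 0.485]
wrist_force: [-1.9, -0.1, 1.7]
finger_gap: 11.5
```

```bash
python3 m.py 14
```

```text
t 24.3 [ 456.4 -194.7   60.9] rpy [3.141e+00 3.000e-03 4.840e-01] Mz 0.304 +- 0.006 [0.25 0.31 0.3  0.33 0.33 0.32 0.33 0.29 0.28 0.32 0.3  0.28 0.3  0.32] F [-1.4 -0.4  1. ] gap 11.7 j6 0.61
```

Request:
drive_tool(
  motion=[0,0,0,0.04,0,0,0,0,0,0,0,0],
)

```text
clock: 24.55
eef_pos: [456.3, -194.7, 60.9]
eef_rot: [3.141, 0.003, 0.444]
wrist_force: [-1.9, -0.3, 1.4]
finger_gap: 11.7
```

```bash
python3 m.py 14
```

```text
t 25.25 [ 456.3 -194.7   60.9] rpy [3.141e+00 3.000e-03 4.430e-01] Mz 0.311 +- 0.007 [0.31 0.32 0.28 0.3  0.29 0.3  0.3  0.34 0.27 0.31 0.32 0.29 0.36 0.36] F [-1.6  0.   1. ] gap 12.0 j6 0.65
```

Mz has plateaued: 0.286, 0.304, then 0.311, where the unslipped bush would have added 0.08. The clutch has begun to slip, so I stop and release.

Request:
drive_tool(
  motion=[0,0,0,0,0,0,0,0,0,0,0,0,0,0,0,0,0,0,0,0],
  jaw=0.5,
)

```text
clock: 25.67
eef_pos: [456.8, -194.6, 60.9]
eef_rot: [3.141, 0.002, 0.442]
wrist_force: [-0.3, 0.1, 0.6]
finger_gap: 41.4
```

Request:
drive_tool(
  motion=[0,0,-3,0,0,0,-10,0,0,0,-20,0,0,0,-30,0,0,0,-30,0,0,0,-20,0,0,0,0,0],
)

```text
clock: 26.25
eef_pos: [456.2, -193.9, 181.9]
eef_rot: [-3.141, 0.003, 0.441]
wrist_force: [0.6, -1.2, 0.5]
finger_gap: 47.0
```

```bash
python3 m.py 3; python3 - <<'E'
from h import *
b=np.load("last.npy");a=cv2.resize(b[115:215,145:265],(720,600),interpolation=cv2.INTER_CUBIC)
cv2.imwrite("pics/g7.png",a[:,:,::-1])
E
```

```text
t 26.4 [ 454.7 -193.2  176.9] rpy [-3.136  0.007  0.441] Mz 0.018 +- 0.02 [-0.02  0.06  0.01] F [ 0.4 -0.2  0.2] gap 46.8 j6 0.66
```

View pics/g7.png

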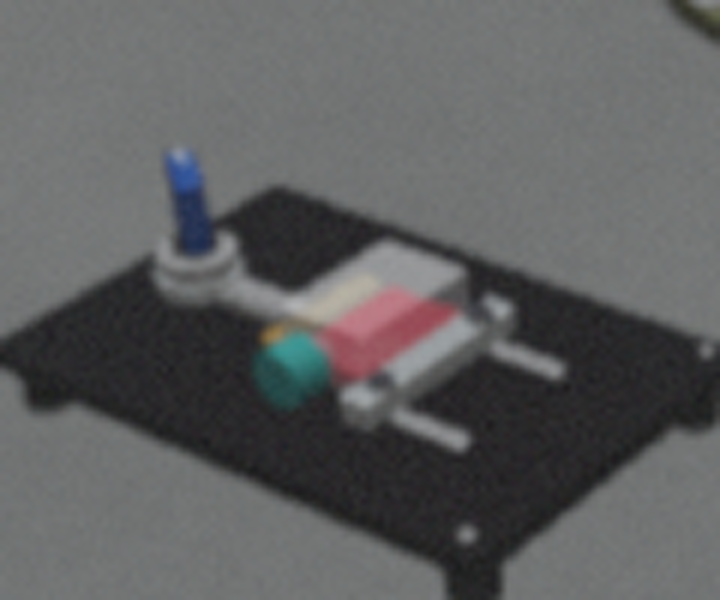

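The flask at (380,320) lies flat, square against the fence and held by the brass jaw (270,335). The arm is clear. I'm handing the job in.

```bash
python3 -c "
from cell import *
print(sign_off())"
```

```text
the job is handed in; nothing more can be done
None
```

I set the teal-capped pink flask on the stage between jaw and fence and let go of it. I then clamped it by turning the thumbscrew about 2.2 rad clockwise in a single grasp, and handed the job in at about 26 s of the 69 s allowed. No verdict was reported.

- **First slip:** the moment about the screw held near 0.20 N m while running free. As the flask met the fence it rose to 0.286, then 0.304, and reached only 0.311 over a last 0.04 rad turn. Without slip the bush would have added about 0.08 there, so I took this as first slip and stopped, about 0.04–0.06 rad past it. These averages carry about 0.01 N m of noise.
- **Clamping force:** I could not measure the jaw force directly. About 13 N is inferred from the torque.
- **Last picture:** after release it showed the flask flat and square against the fence, held by the jaw, with the arm clear above. I did not measure the flask's final position.
- **Bystanders:** I never reached for them, but I did not look at them again at the end.
- **Disagreement:** the two cameras put the thumbscrew bar's angle about 0.08 rad apart. I gripped in between, and the bar was seized cleanly with about 0.14 N m of preload.
- **Pictures viewed:** 11, one over the budget, because I wanted a final check of the clamped flask.

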